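# Put the doming punches away by size

## Task

Put the three round-topped steel doming punches away in the dark wooden cups: the smallest punch in the smallest cup, the middle one in the middle cup, the largest in the largest, each standing upright on the floor of its recess. Set them down rather than dropping them, and leave the square stake, the die with the hole, the jar and the tin where they stand.

Things in the scene. Friction and masses are not known exactly. Their poses are not given: they have to be found in the camera images.
- punch_small: small steel doming punch, loose, standing upright: a plain round steel bar 22 mm in diameter and 60 mm tall overall, flat foot, its top a full hemisphere (straight-sided up to 49 mm above the foot). About 0.17 kg. Origin at the centre of its foot, z up along its axis.
- punch_medium: medium steel doming punch, loose, standing upright: a plain round steel bar 32 mm in diameter and 66 mm tall overall, flat foot, its top a full hemisphere (straight-sided up to 50 mm above the foot). About 0.38 kg. Origin at the centre of its foot, z up along its axis.
- punch_large: large steel doming punch, loose, standing upright: a plain round steel bar 44 mm in diameter and 72 mm tall overall, flat foot, its top a full hemisphere (straight-sided up to 50 mm above the foot). About 0.75 kg. Origin at the centre of its foot, z up along its axis.
- cup_small: small storage cup, turned from dark wood, fixed to the bench: 56 mm outside diameter, 20 mm tall, with a round recess 38 mm in diameter and 12 mm deep (its floor is 8 mm above the bench). Origin at the centre of its underside, z up.
- cup_medium: medium storage cup, turned from dark wood, fixed to the bench: 66 mm outside diameter, 20 mm tall, with a round recess 48 mm in diameter and 12 mm deep (its floor is 8 mm above the bench). Origin at the centre of its underside, z up.
- cup_large: large storage cup, turned from dark wood, fixed to the bench: 78 mm outside diameter, 20 mm tall, with a round recess 60 mm in diameter and 12 mm deep (its floor is 8 mm above the bench). Origin at the centre of its underside, z up.
- square_stake: flat-topped square steel stake, loose, 36 x 36 mm and 54 mm tall; to be left alone. Origin at the centre of its underside.
- ring_die: round flat-topped steel die with a 22 mm hole right through it, loose, 40 mm in diameter and 40 mm tall; to be left alone. Origin at the centre of its underside.
- glass_jar: small amber glass jar with a black cap, loose, 38 mm in diameter and 50 mm tall; to be left alone. Origin at the centre of its underside.
- wax_tin: flat round aluminium tin with a blue disc on its lid, loose, 50 mm in diameter and 24 mm tall; to be left alone. Origin at the centre of its underside.

How it is judged:
At the end, for the whole second after the job is handed in: Each punch stands upright (0.1 rad) on the recess floor of the cup of its own size (foot 5 to 12 mm above the cup's underside, within 10 mm of its centre), released, at rest; stake, die, jar and tin within 25 mm of where they began and upright (0.3 rad) (horizontal distance between punch_small and cup_small below 0.01 m and z of punch_small in the frame of cup_small between 0.005 and 0.012 m and angle between each of punch_small, punch_medium, punch_large's own z axis and vertical below 0.1 rad and linear speed of each of punch_small, punch_medium, punch_large below 0.02 m/s and horizontal distance between punch_medium and cup_medium below 0.01 m and z of punch_medium in the frame of cup_medium between 0.005 and 0.012 m and horizontal distance between punch_large and cup_large below 0.01 m and z of punch_large in the frame of cup_large between 0.005 and 0.012 m and angle between each of square_stake, ring_die, glass_jar, wax_tin's own z axis and vertical below 0.3 rad and distance of each of square_stake, ring_die, glass_jar, wax_tin from where it was at the start of the episode below 0.025 m); the robot touches nothing.
It fails at once if the square stake, ring die, jar or tin is moved more than 25 mm or tipped over (distance of any of square_stake, ring_die, glass_jar, wax_tin from where it was at the start of the episode above 0.025 m or angle between any of square_stake, ring_die, glass_jar, wax_tin's own z axis and vertical above 0.3 rad).
It fails at once if a punch is dropped or thrown (faster than 0.9 m/s while not in the fingers) ((linear speed of punch_small above 0.9 m/s and contact force between the fingers and punch_small below 0.1 N) or (linear speed of punch_medium above 0.9 m/s and contact force between the fingers and punch_medium below 0.1 N) or (linear speed of punch_large above 0.9 m/s and contact force between the fingers and punch_large below 0.1 N)).
It also fails if it takes over 90 s, if anything falls off the work surface, if the arm or the gripper's body presses on something with over 40 N, if the wrist force passes 120 N, or if a joint passes its speed limit or range.

## Robot

A 6-joint arm with a two-finger parallel gripper is mounted at the origin on the work surface. World frame = base frame: x ahead of the robot, y to its left, z up, the work surface at z = 0. Lengths are in m, angles in rad, forces in N, time in s.
With the tool pointing down it reaches from about 0.35 to 0.975 m from the base axis. Payload 17.4 kg.
Tool frame: the origin (TCP) lies at the very end of the fingers, on their centre line; the grasp point (between the pads) lies 19 mm behind it; z points along the fingers, y is the line along which they close (so a half turn about z gives the same grasp; the last joint's range is limited). The gripper opens to 85 mm and grips with 20 to 120 N. Pads are 22 mm wide; open, the fingers measure 114 mm over their backs; the gripper's body (76 mm by 85 mm) begins 54 mm behind the grasp point. The pads swing forward as they close: fully open they stand 13 mm farther back than shut.
Start: joints at [1.07, 0.116, 1.442, -0, 1.584, -0.038], TCP at [0.301, 0.604, 0.231] pointing down, gripper open.
Joint ranges: [-2.83, 2.83], [-0.83, 2.19], [0.07, 2.5], [-1.14, 4.28], [0.01, 3], [-2.97, 2.97]. Speed limits (rad/s): [1.89, 1.89, 2.22, 3.14, 3.14, 3.14].

## Interface

Orientations are given as a unit quaternion [w, x, y, z].
In Python, from bench import arm gives the robot as it stands. The module is installed in compiled form; this text tells all that it offers.
- The arm moves only by the tool step_arm, never from a script. Its argument "commands" is text: rows parted by semicolons, each of 5 numbers parted by spaces: the opening, from 0 (shut) to 1 (fully open), then the shift along the tool's x, y, z in units of 30 cm (1.0 is 30 cm), then the turn about the tool's z in units of 45 degrees (1.0 is 45 degrees). In form: grip dx dy dz turn; .... A call has 1 to 8 rows; each row is the pose to reach, as a shift and turn from the pose commanded when the call began, along the tool's axes at that moment; what a row does not reach only later rows make up. A row lasts 1/8 s, in which the tool goes at most 62.5 mm and 10.7 degrees, less where a joint would pass 70% of its speed; a pose out of reach is approached as far as the arm can. A call with a number of a shift or a turn outside -1 to 1 is refused whole. A call with a gripper value outside its range is refused whole. The fingers move at their own pace and stop on an object; "squeeze" is the grip in N (left out, the last holds). Time passes only in rows, so rows that repeat a pose let the fingers close. It gives the time, the measured TCP pose, the force, the opening and the grip force at its end, in the units of the state.
- arm.observe(): the state, without advancing time (a new reading comes with each control period).
- arm.snapshot(name): name is "side" or "top" or "wrist"; returns the picture (480x640x3 uint8, red, green, blue); there is no depth.
- arm.camera_params(name): a dict with "K" (3x3 intrinsics, pixels), "origin" and "orientation" of the camera in the world. Camera axes: x right, y down, z forward; pixel columns grow to the right and rows downward; lengths in m; the calibration is good to about 2 mm. A picture is of the moment at which its call begins: read the wrist's pose just before it. camera_params takes no time and is no camera call; for the wrist camera it gives the pose at the moment of the call.
- arm.hand_in(): hands the job in; it is judged then, once.
The state is a dict: "clock": time; "qpos": joint angles; "dq": joint speeds; "effort": joint torques, N m; "eef_pos": TCP position; "tcp_rot": TCP orientation; "force": force on the tool from outside, world axes, zero at the start; "wrist_torque": the same for the moment, N m; "gripper_width": finger opening in m; "gripper_force": force on a finger pad.
Only numpy, scipy, OpenCV 4.12 (cv2) and the standard library are available. Lean on these libraries where they do the work, as an engineer would, in place of code of your own. Each camera call takes 0.05 s, during which the arm holds its last target. There are 200 camera calls.

## Working session

There is one attempt and no reset: what is moved stays moved. The work goes in short steps, Python scripts to look and compute and a tool call to move; the robot and the scene stay as the last step left them, time stands still between calls to the robot, and variables do not carry over. Pictures are saved under pics/ and viewed, at most 14 in all, crops included, and the job is handed in when it is done.

Besides the shell and the picture viewer there is one more tool, called after "Call:" as name(argument=value, ...), one argument or row to a line, values as JSON. step_arm: Moves the arm, as the interface text tells. Its arguments: {"type":"object","properties":{"commands":{"type":"string"},"squeeze":{"type":"number"}},"required":["commands"]}

```bash
mkdir -p pics; python3 - <<'E'
from bench import arm
import cv2,numpy as np
s=arm.observe();print(s)
for n in("top","side"):
    im=arm.snapshot(n);cv2.imwrite(f"pics/{n}0.png",im[:,:,::-1]);print(n,arm.camera_params(n))
E
```

```text
{'clock': 0.0, 'qpos': array([ 1.07014522e+00,  1.16453085e-01,  1.44227253e+00, -3.17871046e-05,
        1.58399221e+00, -3.77579714e-02]), 'dq': array([ 5.03764366e-04,  1.04764359e-03,  4.24900227e-04,  9.10569135e-04,
       -3.86221354e-05, -3.52045422e-04]), 'effort': array([ 2.50883022e-03, -7.32002020e+01, -6.32486773e+01, -2.82137296e-05,
        6.64568011e-03,  5.11057419e-05]), 'eef_pos': array([0.30131105, 0.60379982, 0.23057985]), 'tcp_rot': array([-1.34307345e-04,  2.29385918e-01,  9.73335391e-01, -5.46547132e-04]), 'force': array([0.25576125, 0.07733124, 0.90129363]), 'wrist_torque': array([ 0.05721923,  0.04769761, -0.0297259 ]), 'gripper_force': 0.0, 'gripper_width': 0.08554746747519631}
top {'K': array([[491.57406744,   0.        , 321.36951751],
       [  0.        , 491.57406744, 240.82576202],
       [  0.        ,   0.        ,   1.        ]]), 'origin': array([ 0.43492622, -0.01443865,  0.93139462]), 'orientation': array([ 0.05593519, -0.70337843,  0.70798018, -0.02990143])}
side {'K': array([[482.94228658,   0.        , 318.1743115 ],
       [  0.        , 482.94228658, 239.20734498],
       [  0.        ,   0.        ,   1.        ]]), 'origin': array([ 0.24105516, -0.55459098,  0.46061698]), 'orientation': array([-0.4639316 ,  0.84666408, -0.23017536,  0.12225674])}
```

View pics/top0.png

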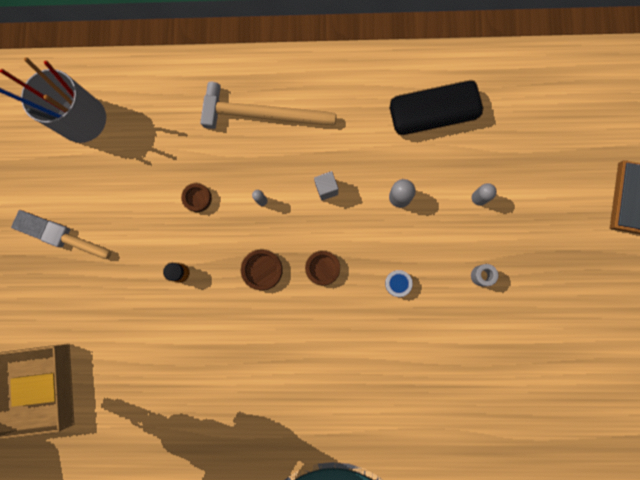

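View pics/side0.png

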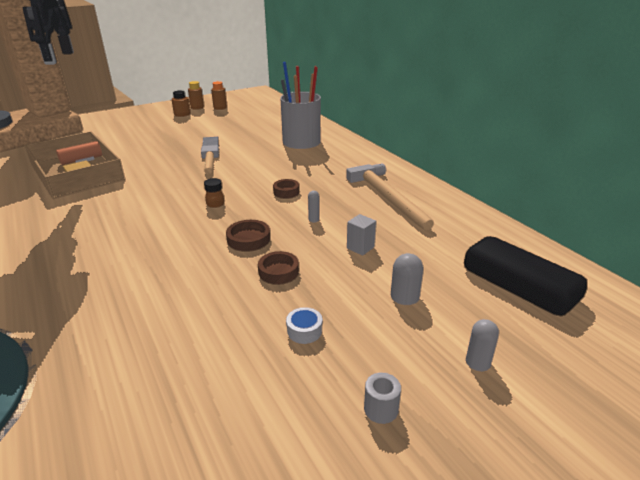

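The top view shows the cups at about (197,198) small, (323,268) medium and (262,270) large. The punches are at (259,197) small, (485,194) medium and (402,192) large. The stake (326,185), jar (175,271), tin (399,284) and die (486,276) are all well clear of them. The side view confirms this.

```bash
cat > h.py <<'E'
import numpy as np,cv2
from scipy.spatial.transform import Rotation as R
def rot(q): return R.from_quat(np.r_[q[1:],q[0]])
def cast(p,uv,z):
    d=rot(p["orientation"]).apply(np.linalg.inv(p["K"])@[uv[0],uv[1],1]);o=p["origin"];return o+d*(z-o[2])/d[2]
def blob(mask,uv):
    n,l,st,c=cv2.connectedComponentsWithStats(mask.astype(np.uint8))
    i=min((k for k in range(1,n) if st[k,4]>40),key=lambda k:np.hypot(*(c[k]-uv)))
    m=(l==i).astype(np.uint8);cs=cv2.findContours(m,0,2)[0];h=cv2.convexHull(max(cs,key=cv2.contourArea));M=cv2.moments(h)
    return np.array([M['m10']/M['m00'],M['m01']/M['m00']]),cv2.contourArea(h),h[:,0]
def masks(im):
    hsv=cv2.cvtColor(im,cv2.COLOR_RGB2HSV);H,S,V=cv2.split(hsv)
    return dict(steel=(S<45)&(V>50)&(V<215),wood=(V<105)&(S>90))
def delta(s,x,y,z):  # shift to TCP target in tool axes, in units of 0.3 m
    return rot(s["tcp_rot"]).inv().apply(np.array([x,y,z])-s["eef_pos"])/0.3
E
python3 - <<'E'
from h import *
from bench import arm
im=cv2.imread("pics/top0.png")[:,:,::-1].copy();p=arm.camera_params("top");m=masks(im)
cups=dict(s=(197,198,.056),m=(323,268,.066),l=(262,270,.078))
for k,(u,v,D) in cups.items():
    c,a,h=blob(m["wood"],(u,v));x=cast(p,c,.010);print("cup",k,c.round(1),x.round(4),"diam est",2*np.sqrt(a/np.pi)/p["K"][0,0]*(p["origin"][2]-.01),D, np.ptp(h,0))
for k,(u,v,H,r) in dict(s=(259,197,.06,.011),m=(485,194,.066,.016),l=(402,192,.072,.022)).items():
    c,a,h=blob(m["steel"],(u,v));lo=cast(p,c,H/2)
    # sphere: farthest hull point from nadir = outer tangent of the ball; foot: nearest point = foot rim
    N=p["origin"][:2];P=np.array([cast(p,q,0)[:2] for q in h])-N;d=(lo[:2]-N)/np.linalg.norm(lo[:2]-N)
    rad=P@d;w=np.ptp(P@[-d[1],d[0]]);print("punch",k,c.round(1),"mid",lo.round(4),"by foot",(N+d*(rad.min()+r)).round(4),"width",w.round(4),2*r)
E
```

```text
cup s [196.8 197.6] [0.6336 0.2594 0.01  ] diam est 0.05400519837697055 0.056 [29 28]
cup m [323.8 267.7] [0.4966 0.015  0.01  ] diam est 0.0658035685962441 0.066 [38 34]
cup l [263.4 269.5] [0.4941 0.1289 0.01  ] diam est 0.07961532879031091 0.078 [48 40]
punch s [259.4 197.4] mid [0.6282 0.1347 0.03  ] by foot [0.6308 0.1367] width 0.0182 0.022
punch m [483.8 194. ] mid [ 0.6289 -0.2811  0.033 ] by foot [ 0.6309 -0.2838] width 0.0311 0.032
punch l [401.7 192.9] mid [ 0.6322 -0.1305  0.036 ] by foot [ 0.6359 -0.1326] width 0.0429 0.044
```

```bash
python3 - <<'E'
from h import *
from bench import arm
print(delta(arm.observe(),.63,.19,.27).round(4))
E
```

```text
[-1.5963 -0.7452 -0.1306]
```

Call:
step_arm(
  commands="1 -0.8 -0.37 -0.13 0;1 -0.8 -0.37 -0.13 0;1 -0.8 -0.37 -0.13 0;1 -0.8 -0.37 -0.13 0;1 -0.8 -0.37 -0.13 0",
)

```text
clock: 0.72
eef_pos: [0.4683, 0.3951, 0.2708]
tcp_rot: [0.0, 0.231, 0.973, 0.0]
force: [-0.3, -0.2, 0.6]
gripper_width: 0.0856
gripper_force: 0.0
```

Call:
step_arm(
  commands="1 -0.8 -0.37 0 0;1 -0.8 -0.37 0 0;1 -0.8 -0.37 0 0;1 -0.8 -0.37 0 0;1 -0.8 -0.37 0 0;1 -0.8 -0.37 0 0",
)

```text
clock: 1.48
eef_pos: [0.6318, 0.1911, 0.2696]
tcp_rot: [-0.001, 0.23, 0.973, -0.0]
force: [-0.1, 0.2, -0.5]
gripper_width: 0.0855
gripper_force: 0.0
```

```bash
python3 - <<'E'
from h import *
from bench import arm
s=arm.observe();print(s["clock"],s["eef_pos"],s["tcp_rot"]);p=arm.camera_params("wrist");print(p)
im=arm.snapshot("wrist");cv2.imwrite("pics/w1.png",im[:,:,::-1])
E
```

```text
1.475 [0.63183091 0.19110963 0.26964416] [-5.30852725e-04  2.29737203e-01  9.73252550e-01 -1.02342878e-04]
{'K': array([[332.27490821,   0.        , 320.87775897],
       [  0.        , 332.27490821, 240.41615762],
       [  0.        ,   0.        ,   1.        ]]), 'origin': array([0.56291866, 0.22478021, 0.41268092]), 'orientation': array([0.12757454, 0.84127953, 0.51935801, 0.07899836])}
```

View pics/w1.png

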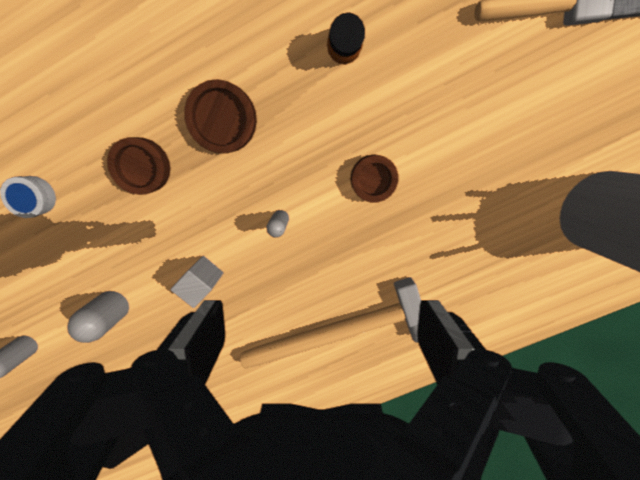

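The wrist view shows all three cups, at (374,178) small, (139,165) medium and (218,116) large, with the small punch at (277,223). I'll use it to cross-check the top view.

```bash
python3 - <<'E'
from h import *
from bench import arm
im=cv2.imread("pics/w1.png")[:,:,::-1].copy();p=arm.camera_params("wrist");m=masks(im)
m["wood"]=m["wood"]&(im[:,:,0]<im[:,:,2]*6)&(cv2.split(cv2.cvtColor(im,cv2.COLOR_RGB2HSV))[0]<13)
def rep(m,p,tag,cups,pu):
  for k,(u,v) in cups.items():
    c,a,h=blob(m["wood"],(u,v));N=p["origin"][:2];P=np.array([cast(p,q,.01)[:2] for q in h])
    print(tag,"cup",k,c.round(1),cast(p,c,.01).round(4),"diam",(2*np.sqrt(cv2.contourArea(P.astype(np.float32))/np.pi)).round(4))
  for k,(u,v,H,r) in pu.items():
    c,a,h=blob(m["steel"],(u,v));print(tag,"punch",k,c.round(1),cast(p,c,H/2).round(4))
rep(m,p,"w",dict(s=(374,178),m=(139,165),l=(218,116)),dict(s=(277,223,.06,.011),l=(98,315,.072,.022)))
im=cv2.imread("pics/top0.png")[:,:,::-1].copy();H=cv2.split(cv2.cvtColor(im,cv2.COLOR_RGB2HSV))[0];m=masks(im)
for u,v in((262,270),(290,275),(287,272),(323,268),(347,270)):print(u,v,im[v,u],H[v,u])
m["wood"]=m["wood"]&(H<13)
rep(m,arm.camera_params("top"),"t",dict(s=(197,198),m=(323,268),l=(262,270)),{})
s=arm.observe();print(delta(s,.6285,.1345,.10))
E
```

```text
w cup s [373.6 178. ] [0.6327 0.2614 0.01  ] diam 0.0549
w cup m [137.8 165.2] [0.4938 0.0173 0.01  ] diam 0.0693
w cup l [219.5 116.2] [0.4906 0.1327 0.01  ] diam 0.079
w punch s [277.4 223.4] [0.627  0.1358 0.03  ]
w punch l [ 97.3 316.6] [ 0.6307 -0.128   0.036 ]
262 270 [82 46 28] 10
290 275 [135  99  58] 16
287 272 [110  81  48] 16
323 268 [81 46 29] 10
347 270 [117  86  50] 16
t cup s [196.  197.2] [0.6345 0.2609 0.01  ] diam 0.0539
t cup m [322.5 267.7] [0.4968 0.0175 0.01  ] diam 0.0621
t cup l [261.2 269.5] [0.4941 0.1331 0.01  ] diam 0.0752
[-0.07751182 -0.17547918  0.56637009]
```

```bash
python3 - <<'E'
from h import *
from bench import arm
s=arm.observe();print(delta(s,.6275,.135,.02).round(4))
E
```

```text
[-0.074  -0.1754  0.833 ]
```

Call:
step_arm(
  commands="1 -0.074 -0.175 0 0;1 -0.074 -0.175 0.15 0;1 -0.074 -0.175 0.3 0;1 -0.074 -0.175 0.45 0;1 -0.074 -0.175 0.6 0;1 -0.074 -0.175 0.7 0;1 -0.074 -0.175 0.78 0;1 -0.074 -0.175 0.83 0",
)

```text
clock: 2.52
eef_pos: [0.6272, 0.1358, 0.0203]
tcp_rot: [-0.0, 0.228, 0.974, -0.0]
force: [-0.4, 1.0, 0.2]
gripper_width: 0.0851
gripper_force: 0.0
```

Call:
step_arm(
  commands="0 0 0 0 0;0 0 0 0 0;0 0 0 0 0;0 0 0 0 0;0 0 0 0 0;0 0 0 0 0",
  squeeze=50,
)

```text
clock: 3.28
eef_pos: [0.6286, 0.1341, 0.0223]
tcp_rot: [0.0, 0.229, 0.973, 0.0]
force: [-1.7, -0.5, 6.1]
gripper_width: 0.0205
gripper_force: 48.8
```

Call:
step_arm(
  commands="0 0 0 -0.05 0;0 0 0 -0.15 0;0 0 0 -0.28 0;0 0 0 -0.4 0;0 0 0 -0.4 0",
)

```text
clock: 3.9
eef_pos: [0.6294, 0.1344, 0.1457]
tcp_rot: [0.003, 0.229, 0.973, 0.001]
force: [-0.6, 0.3, -1.9]
gripper_width: 0.0202
gripper_force: 49.2
```

```bash
python3 - <<'E'
from h import *
from bench import arm
im=arm.snapshot("side");w=arm.snapshot("wrist")
cv2.imwrite("pics/s2.png",np.hstack([cv2.resize(im[100:300,200:440],(400,333)),cv2.resize(w[200:480,150:490],(400,333))])[:,:,::-1])
s=arm.observe();print(s["gripper_width"],s["gripper_force"],s["eef_pos"],delta(s,.6335,.261,.13).round(4))
E
```

```text
0.020387266763244965 49.15328438859433 [0.62809826 0.13412504 0.14159096] [0.1727 0.3864 0.0387]
```

View pics/s2.png

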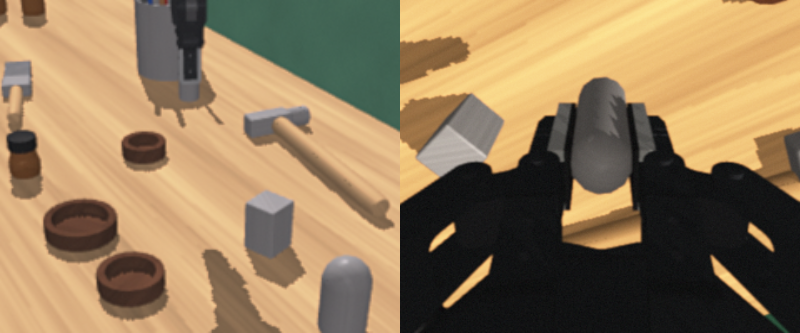

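The small punch is held upright between the pads. I'll carry it to the small cup.

Call:
step_arm(
  commands="0 0.05 0.12 0 0;0 0.11 0.26 0 0;0 0.173 0.386 0 0;0 0.173 0.386 0 0;0 0.173 0.386 0.1 0;0 0.173 0.386 0.2 0;0 0.173 0.386 0.25 0;0 0.173 0.386 0.25 0",
)

```text
clock: 5.0
eef_pos: [0.6329, 0.2603, 0.0651]
tcp_rot: [-0.001, 0.23, 0.973, -0.001]
force: [-0.6, 0.3, -0.7]
gripper_width: 0.0199
gripper_force: 49.4
```

```bash
python3 - <<'E'
from h import *
from bench import arm
s=arm.observe();print(s["eef_pos"],delta(s,.6335,.261,.03).round(4))
im=arm.snapshot("side");t=arm.snapshot("top")
cv2.imwrite("pics/s3.png",np.hstack([cv2.resize(im[120:240,220:364],(400,333)),cv2.resize(t[150:250,140:260],(400,333))])[:,:,::-1])
E
```

```text
[0.63291404 0.26033375 0.06507752] [-0.0009  0.0031  0.1169]
```

View pics/s3.png

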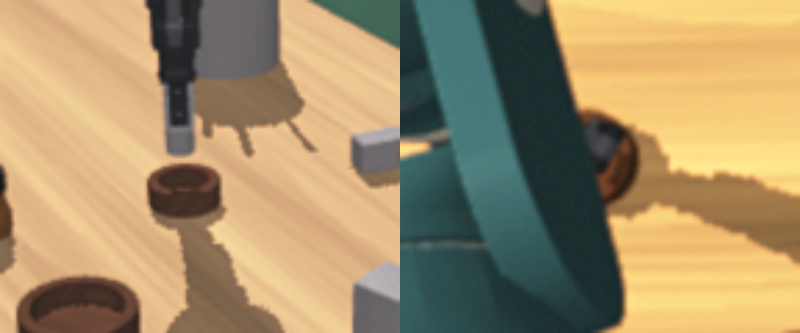

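The punch hangs straight above the small cup. I'll lower it gently.

Call:
step_arm(
  commands="0 0 0.003 0.03 0;0 0 0.003 0.06 0;0 0 0.003 0.085 0;0 0 0.003 0.1 0;0 0 0.003 0.107 0;0 0 0.003 0.112 0;0 0 0.003 0.115 0;0 0 0.003 0.115 0",
)

```text
clock: 6.1
eef_pos: [0.6339, 0.2618, 0.0319]
tcp_rot: [0.0, 0.229, 0.973, 0.0]
force: [-0.6, -0.4, -1.6]
gripper_width: 0.0201
gripper_force: 49.4
```

Call:
step_arm(
  commands="0 0 0 0.004 0;0 0 0 0.008 0;0 0 0 0.01 0;0 0 0 0.01 0",
)

```text
clock: 6.6
eef_pos: [0.6342, 0.2619, 0.0303]
tcp_rot: [0.0, 0.229, 0.973, 0.0]
force: [-5.2, -2.5, 11.0]
gripper_width: 0.0201
gripper_force: 50.6
```

Contact at 11 N, so the punch is seated. I'll open gradually while holding the height, then rise.

Call:
step_arm(
  commands="0.4 0 0 -0.003 0;0.6 0 0 -0.003 0;0.8 0 0 -0.003 0;1 0 0 -0.003 0;1 0 0 -0.1 0;1 0 0 -0.3 0;1 0 0 -0.5 0;1 0 0 -0.7 0",
)

```text
clock: 7.6
eef_pos: [0.6336, 0.2617, 0.2408]
tcp_rot: [0.0, 0.229, 0.973, 0.0]
force: [0.3, 0.2, 0.2]
gripper_width: 0.0852
gripper_force: 0.0
```

```bash
python3 - <<'E'
from h import *
from bench import arm
s=arm.observe();print(s["clock"],s["eef_pos"],s["gripper_width"],delta(s,.629,-.281,.24).round(4))
im=arm.snapshot("side");p=arm.camera_params("wrist");w=arm.snapshot("wrist")
cv2.imwrite("pics/w4.png",w[:,:,::-1]);cv2.imwrite("pics/s4.png",np.hstack([cv2.resize(im[120:240,220:364],(400,333)),cv2.resize(w,(444,333))[:,:400]])[:,:,::-1])
E
```

```text
7.6 [0.63357029 0.26168377 0.24076728] 0.08518439709959676 [-0.7939 -1.6255  0.0025]
```

View pics/s4.png

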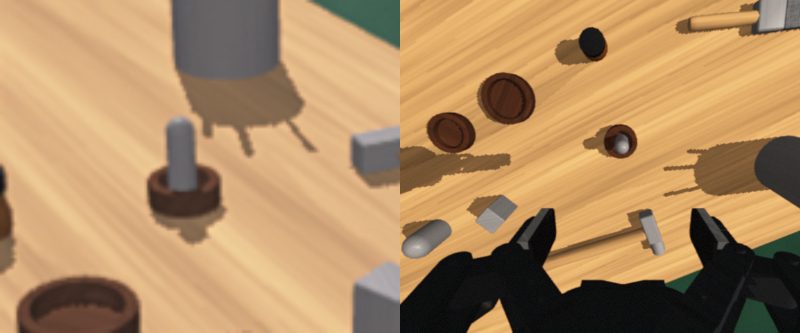

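The small punch stands upright in its cup. Next is the large one.

```bash
python3 - <<'E'
from h import *
from bench import arm
s=arm.observe();print(delta(s,.6315,-.1295,.24).round(4),delta(s,.6315,-.1295,.02).round(4))
E
```

```text
[-0.5714 -1.1746  0.0188] [-0.5663 -1.1801  0.7521]
```

Call:
step_arm(
  commands="1 -0.47 -0.97 0 0;1 -0.47 -0.97 0 0;1 -0.47 -0.97 0 0;1 -0.47 -0.97 0 0;1 -0.47 -0.97 0 0;1 -0.47 -0.97 0 0;1 -0.47 -0.97 0 0",
)

```text
clock: 8.57
eef_pos: [0.6301, -0.0619, 0.2386]
tcp_rot: [-0.0, 0.23, 0.973, 0.0]
force: [0.2, 0.2, 0.2]
gripper_width: 0.0851
gripper_force: 0.0
```

```bash
python3 - <<'E'
from h import *
from bench import arm
s=arm.observe();print(s["eef_pos"]);p=arm.camera_params("wrist");im=arm.snapshot("wrist");m=masks(im);cv2.imwrite("pics/w5.png",im[:,:,::-1])
def px(x):return (p["K"]@rot(p["orientation"]).inv().apply(np.array(x)-p["origin"]))
for k,x,H in(("l",(.6315,-.1295,.036),.072),("m",(.629,-.281,.033),.066)):
    q=px(x);q=q[:2]/q[2];c,a,h=blob(m["steel"],q);print(k,q,c,cast(p,c,H/2).round(4),a)
print(delta(s,.6315,-.1295,.02).round(4))
E
```

```text
[ 0.63007523 -0.06193531  0.23857371]
l [266.4986302  241.05969124] [265.48391128 241.29480371] [ 0.6312 -0.1306  0.036 ] 1600.5
m [151.61457365 294.51387932] [150.93102489 293.35196774] [ 0.6274 -0.2808  0.033 ] 1198.5
[-0.1052 -0.1994  0.7285]
```

Call:
step_arm(
  commands="1 -0.105 -0.201 0 0;1 -0.105 -0.201 0.1 0;1 -0.105 -0.201 0.25 0;1 -0.105 -0.201 0.4 0;1 -0.105 -0.201 0.55 0;1 -0.105 -0.201 0.65 0;1 -0.105 -0.201 0.71 0;1 -0.105 -0.201 0.735 0",
)

```text
clock: 9.62
eef_pos: [0.6315, -0.1287, 0.0178]
tcp_rot: [-0.0, 0.229, 0.973, 0.0]
force: [0.9, -0.1, 0.9]
gripper_width: 0.0853
gripper_force: 0.0
```

Call:
step_arm(
  commands="0.4 0 0 0 0;0.4 0 0 0 0;0 0 0 0 0;0 0 0 0 0;0 0 0 0 0;0 0 0 0 0",
  squeeze=70,
)

```text
clock: 10.38
eef_pos: [0.632, -0.1299, 0.0199]
tcp_rot: [0.001, 0.229, 0.973, -0.0]
force: [-2.5, 0.3, 6.6]
gripper_width: 0.0422
gripper_force: 71.6
```

Call:
step_arm(
  commands="0 0 0 -0.04 0;0 0 0 -0.12 0;0 0 0 -0.22 0;0 0 0 -0.32 0;0 0 0 -0.4 0;0 0 0 -0.4 0",
)

```text
clock: 11.12
eef_pos: [0.632, -0.1297, 0.1406]
tcp_rot: [0.002, 0.229, 0.973, -0.0]
force: [0.3, 0.2, -7.3]
gripper_width: 0.042
gripper_force: 72.5
```

```bash
python3 - <<'E'
from h import *
from bench import arm
s=arm.observe();print(s["eef_pos"],delta(s,.4925,.133,.14).round(4))
E
```

```text
[ 0.63199512 -0.12973847  0.1405823 ] [ 8.071e-01  5.761e-01 -2.000e-04]
```

Call:
step_arm(
  commands="0 0.12 0.09 0 0;0 0.28 0.2 0 0;0 0.45 0.32 0 0;0 0.61 0.44 0 0;0 0.73 0.53 0 0;0 0.807 0.576 0 0;0 0.807 0.576 0.1 0;0 0.807 0.576 0.2 0",
)

```text
clock: 12.12
eef_pos: [0.4911, 0.1334, 0.0766]
tcp_rot: [-0.0, 0.229, 0.973, -0.0]
force: [-0.7, -0.7, -6.0]
gripper_width: 0.0424
gripper_force: 72.8
```

Call:
step_arm(
  commands="0 0 0 0.03 0;0 0 0 0.05 0;0 0 0 0.05 0",
)

```text
clock: 12.5
eef_pos: [0.4921, 0.1331, 0.0636]
tcp_rot: [0.0, 0.229, 0.973, 0.0]
force: [-0.1, -0.3, -5.8]
gripper_width: 0.0424
gripper_force: 72.8
```

```bash
python3 - <<'E'
from h import *
from bench import arm
s=arm.observe();print(s["eef_pos"],delta(s,.4925,.133,.029).round(4))
im=arm.snapshot("side");w=arm.snapshot("wrist")
cv2.imwrite("pics/s6.png",np.hstack([cv2.resize(im[140:280,160:328],(400,333)),cv2.resize(w,(444,333))[:,:400]])[:,:,::-1])
E
```

```text
[0.49207945 0.13305011 0.06364371] [-0.0013  0.0005  0.1155]
```

View pics/s6.png

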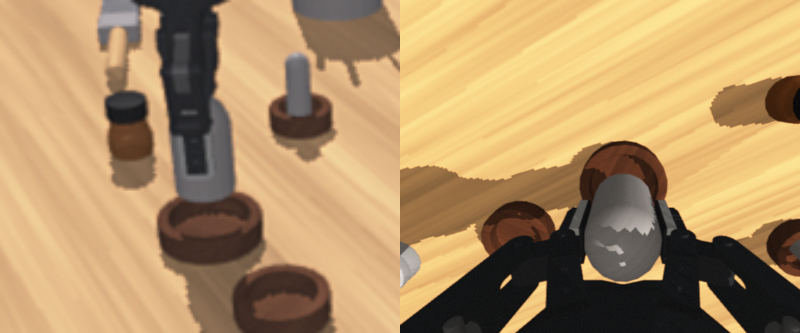

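The large punch hangs centred over the large cup. I'll lower it.

Call:
step_arm(
  commands="0 0 0 0.03 0;0 0 0 0.06 0;0 0 0 0.085 0;0 0 0 0.1 0;0 0 0 0.107 0;0 0 0 0.113 0;0 0 0 0.116 0;0 0 0 0.116 0",
)

```text
clock: 13.6
eef_pos: [0.4919, 0.1331, 0.0286]
tcp_rot: [0.0, 0.229, 0.973, 0.0]
force: [-0.8, -0.1, -6.2]
gripper_width: 0.0421
gripper_force: 72.9
```

Call:
step_arm(
  commands="0 0 0 0.004 0;0 0 0 0.007 0;0 0 0 0.008 0;0 0 0 0.008 0",
)

```text
clock: 14.1
eef_pos: [0.4922, 0.1331, 0.0279]
tcp_rot: [0.0, 0.229, 0.973, 0.0]
force: [-12.0, -3.7, 17.5]
gripper_width: 0.0422
gripper_force: 75.6
```

Call:
step_arm(
  commands="0.6 0 0 -0.003 0;0.75 0 0 -0.003 0;1 0 0 -0.003 0;1 0 0 -0.003 0;1 0 0 -0.1 0;1 0 0 -0.3 0;1 0 0 -0.5 0;1 0 0 -0.7 0",
)

```text
clock: 15.1
eef_pos: [0.4916, 0.133, 0.2381]
tcp_rot: [0.0, 0.229, 0.973, 0.0]
force: [0.5, 0.9, 0.4]
gripper_width: 0.0851
gripper_force: 0.0
```

```bash
python3 - <<'E'
from h import *
from bench import arm
s=arm.observe();print(s["eef_pos"],s["gripper_width"],delta(s,.628,-.281,.24).round(4))
im=arm.snapshot("side");cv2.imwrite("pics/s7.png",cv2.resize(im[140:280,160:328],(400,333))[:,:,::-1])
E
```

```text
[0.49157658 0.13303411 0.23810218] 0.08513765246821457 [-1.0231 -1.0319 -0.0063]
```

View pics/s7.png

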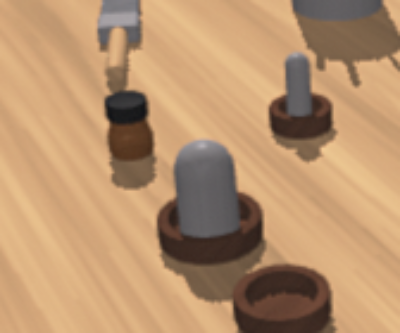

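The large punch is seated upright. Now the medium one.

Call:
step_arm(
  commands="1 -0.9 -0.9 0 0;1 -0.9 -0.9 0 0;1 -0.9 -0.9 0 0;1 -0.9 -0.9 0 0;1 -0.9 -0.9 0 0;1 -0.9 -0.9 0 0;1 -0.9 -0.9 0 0;1 -0.9 -0.9 0 0",
)

```text
clock: 16.15
eef_pos: [0.6129, -0.2291, 0.2355]
tcp_rot: [-0.0, 0.23, 0.973, 0.0]
force: [-0.8, 0.3, -0.6]
gripper_width: 0.0853
gripper_force: 0.0
```

```bash
python3 - <<'E'
from h import *
from bench import arm
s=arm.observe();p=arm.camera_params("wrist");im=arm.snapshot("wrist");m=masks(im);print(s["eef_pos"],s["qpos"].round(2))
q=p["K"]@rot(p["orientation"]).inv().apply(np.array([.628,-.281,.033])-p["origin"]);q=q[:2]/q[2];c,a,h=blob(m["steel"],q);x=cast(p,c,.033);print(q,c,x.round(4),a)
print(delta(s,.6283,-.281,.019).round(4))
E
```

```text
[ 0.61285302 -0.22908379  0.235466  ] [-0.4   0.07  1.48  0.    1.59 -1.5 ]
[285.13599829 245.78694655] [284.49476831 246.14387145] [ 0.628  -0.2818  0.033 ] 892.0
[-0.1241 -0.1319  0.7214]
```

Call:
step_arm(
  commands="1 -0.124 -0.132 0 0;1 -0.124 -0.132 0.1 0;1 -0.124 -0.132 0.25 0;1 -0.124 -0.132 0.4 0;1 -0.124 -0.132 0.55 0;1 -0.124 -0.132 0.65 0;1 -0.124 -0.132 0.7 0;1 -0.124 -0.132 0.721 0",
)

```text
clock: 17.2
eef_pos: [0.6288, -0.2803, 0.02]
tcp_rot: [0.0, 0.229, 0.973, -0.0]
force: [0.6, -0.5, 0.3]
gripper_width: 0.0856
gripper_force: 0.0
```

Call:
step_arm(
  commands="0.3 0 0 0 0;0.3 0 0 0 0;0 0 0 0 0;0 0 0 0 0;0 0 0 0 0;0 0 0 0 0",
  squeeze=60,
)

```text
clock: 17.95
eef_pos: [0.6288, -0.2814, 0.0209]
tcp_rot: [0.001, 0.229, 0.973, -0.0]
force: [-2.1, -0.2, 7.2]
gripper_width: 0.0302
gripper_force: 59.6
```

Call:
step_arm(
  commands="0 0 0 -0.04 0;0 0 0 -0.12 0;0 0 0 -0.22 0;0 0 0 -0.32 0;0 0 0 -0.42 0;0 0 0 -0.45 0;0 0 0 -0.45 0",
)

```text
clock: 18.82
eef_pos: [0.6285, -0.281, 0.1547]
tcp_rot: [0.0, 0.229, 0.973, -0.0]
force: [-0.3, 0.5, -4.2]
gripper_width: 0.0301
gripper_force: 59.8
```

```bash
python3 - <<'E'
from h import *
from bench import arm
s=arm.observe();print(s["eef_pos"],delta(s,.4955,.0175,.155).round(4))
E
```

```text
[ 0.6284993  -0.28104768  0.15472922] [ 0.841   0.6925 -0.001 ]
```

Call:
step_arm(
  commands="0 0.12 0.1 0 0;0 0.27 0.22 0 0;0 0.42 0.345 0 0;0 0.57 0.47 0 0;0 0.7 0.575 0 0;0 0.8 0.66 0 0;0 0.841 0.692 0 0;0 0.841 0.692 0.08 0",
)

```text
clock: 19.82
eef_pos: [0.4958, 0.018, 0.1312]
tcp_rot: [0.001, 0.229, 0.974, 0.0]
force: [0.2, -0.1, -4.0]
gripper_width: 0.03
gripper_force: 60.2
```

Call:
step_arm(
  commands="0 0 0 0.1 0;0 0 0 0.2 0;0 0 0 0.22 0;0 0 0 0.22 0",
)

```text
clock: 20.32
eef_pos: [0.4955, 0.0171, 0.0649]
tcp_rot: [-0.0, 0.229, 0.973, -0.0]
force: [-0.4, 0.3, -3.1]
gripper_width: 0.0305
gripper_force: 60.2
```

```bash
python3 - <<'E'
from h import *
from bench import arm
s=arm.observe();print(s["eef_pos"],delta(s,.4955,.0175,.0295).round(4))
im=arm.snapshot("side");w=arm.snapshot("wrist")
cv2.imwrite("pics/s8.png",np.hstack([cv2.resize(im[160:300,200:368],(400,333)),cv2.resize(w,(444,333))[:,:400]])[:,:,::-1])
E
```

```text
[0.49551579 0.01708483 0.06486576] [0.0006 0.0013 0.1179]
```

View pics/s8.png

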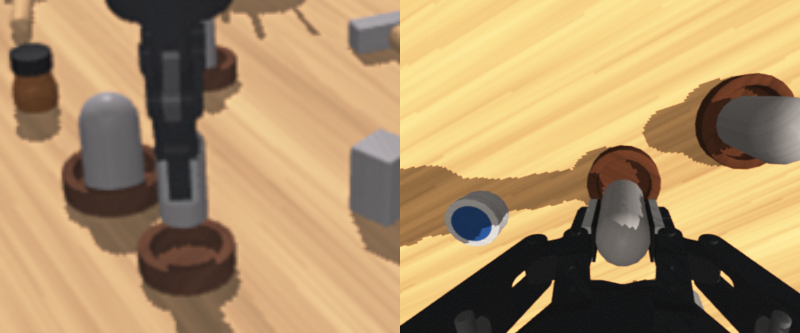

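The medium punch is centred over its cup and clear of its neighbours. I'll lower it.

Call:
step_arm(
  commands="0 0 0 0.03 0;0 0 0 0.06 0;0 0 0 0.085 0;0 0 0 0.1 0;0 0 0 0.108 0;0 0 0 0.114 0;0 0 0 0.118 0;0 0 0 0.118 0",
)

```text
clock: 21.42
eef_pos: [0.4955, 0.0173, 0.0294]
tcp_rot: [0.0, 0.229, 0.973, 0.0]
force: [-1.1, 0.1, -4.5]
gripper_width: 0.0299
gripper_force: 60.2
```

Call:
step_arm(
  commands="0 0 0 0.004 0;0 0 0 0.007 0;0 0 0 0.008 0;0 0 0 0.008 0",
)

```text
clock: 21.92
eef_pos: [0.4959, 0.0173, 0.0288]
tcp_rot: [0.0, 0.229, 0.973, 0.0]
force: [-12.7, -0.9, 20.1]
gripper_width: 0.03
gripper_force: 63.0
```

Call:
step_arm(
  commands="0.45 0 0 -0.004 0;0.65 0 0 -0.004 0;1 0 0 -0.004 0;1 0 0 -0.004 0;1 0 0 -0.1 0;1 0 0 -0.3 0;1 0 0 -0.5 0;1 0 0 -0.7 0",
)

```text
clock: 22.92
eef_pos: [0.4951, 0.0173, 0.239]
tcp_rot: [0.0, 0.229, 0.973, 0.0]
force: [0.2, -0.2, -0.4]
gripper_width: 0.0857
gripper_force: 0.0
```

Call:
step_arm(
  commands="1 0.3 0 0 0;1 0.3 0 0 0;1 0.3 0 0 0",
)

```text
clock: 23.3
eef_pos: [0.414, 0.0581, 0.2375]
tcp_rot: [0.001, 0.229, 0.974, 0.0]
force: [0.3, 0.3, -0.5]
gripper_width: 0.0856
gripper_force: 0.0
```

```bash
python3 - <<'E'
from h import *
from bench import arm
s=arm.observe();print(s["clock"],s["eef_pos"])
im=arm.snapshot("side");cv2.imwrite("pics/s9.png",im[:,:,::-1])
E
```

```text
23.3 [0.41403289 0.05813899 0.2375183 ]
```

View pics/s9.png

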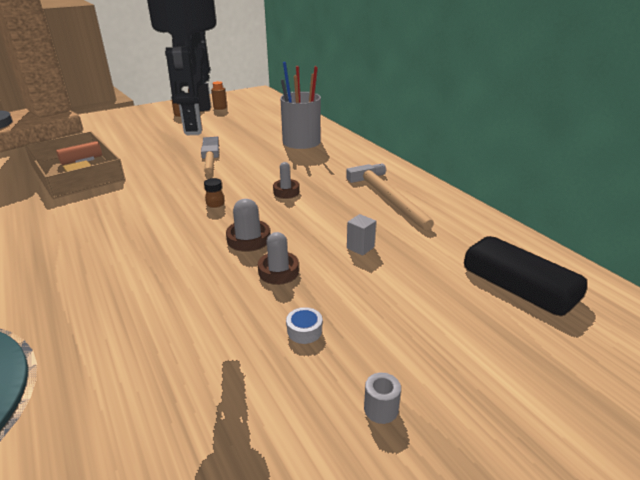

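All three punches stand upright in their cups, at (286,180), (247,222) and (278,256). The stake, die, jar and tin are where they began. The 8 mm of play in each recess keeps a seated punch within the 10 mm limit, so I'm handing in.

```bash
python3 -c "
from bench import arm
print(arm.hand_in())"
```

```text
the job is handed in; nothing more can be done
None
```

The job is handed in at about 23 s of the 90 s: each punch stands upright in the cup of its own size, and the stake, die, jar and tin look unmoved in the last picture; the hand-in returned no verdict.

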